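# Stand the tipped bottles back in the lane by way of the sloping cradle

### The arm

A 6-joint arm with a two-finger parallel gripper is mounted at the origin on the work surface. World frame = base frame: x ahead of the robot, y to its left, z up, the work surface at z = 0. Lengths are in m, angles in rad, forces in N, time in s.
With the tool pointing down it reaches from about 0.325 to 0.9 m from the base axis. Payload 6.1 kg.
Tool frame: the origin (TCP) lies midway between the tips of the shut fingers; the grasp point (between the pads) lies 19 mm behind it; z points along the fingers, y is the line along which they close (so a half turn about z gives the same grasp; the last joint's range is limited). The gripper opens to 85 mm and grips with 20 to 120 N. Pads are 22 mm wide; open, the fingers measure 114 mm over their backs; the gripper's body (76 mm by 85 mm) begins 54 mm behind the grasp point. The pads swing forward as they close: fully open they stand 13 mm farther back than shut.
Start: joints at [-1.374, 0.22, 1.526, -0, 1.395, -0.126], TCP at [0.198, -0.593, 0.231] pointing down, gripper open.
Joint ranges: [-2.98, 2.98], [-0.91, 2.08], [0.09, 2.57], [-1.24, 4.39], [0.2, 2.65], [-2.68, 2.68]. Speed limits (rad/s): [2.57, 2.57, 3.01, 3.14, 3.14, 3.14].

### API

Orientations are given as [roll, pitch, yaw] about the fixed x, y, z axes, in that order (R = Rz(yaw) Ry(pitch) Rx(roll)).
In Python, from plant import movep, move_l, set_joints, gripper_to, hold, inverse_kinematics, observe, get_image, get_calibration, Unreachable, job_done gives the robot as it stands. Calls block until the motion is done:
- movep(position, orientation): joint-space move of the TCP to a pose.
- move_l(position, feed=0.15, rotation=None, max_force=None): straight line of the TCP; rotation=None keeps the orientation; feed is the mean speed in m/s. With max_force (N) it stops when the force on the tool has changed by that much, and returns True; else False.
- set_joints(angles): joint-space move.
- gripper_to(opening, f_grip=None): finger opening in m; f_grip is the grip in N (None keeps the last); returns when the fingers have stopped.
- hold(seconds).
- inverse_kinematics(position, orientation): joint angles nearest the present ones, or None.
- observe(): the state.
- get_image(name): name is "scene" or "top" or "wrist"; returns (picture, depth): 420x560x3 uint8, red, green, blue; 420x560 float32, m along the optical axis (not along the pixel's ray), 0 where there is no reading.
- get_calibration(name): a dict with "intrinsics" (3x3 intrinsics, pixels), "world_from_camera" (4x4, takes a point from camera to world coordinates). Camera axes: x right, y down, z forward; pixel columns grow to the right and rows downward; lengths in m; the calibration is good to about 2 mm. A picture is of the moment at which its call begins: read the wrist's pose just before it. get_calibration takes no time and is no camera call; for the wrist camera it gives the pose at the moment of the call.
A pose or a line that the arm cannot do raises Unreachable and nothing moves.
- job_done(): hands the job in; it is judged then, once.
The state is a dict: "time_s": time; "q": joint angles; "joint_velocities": joint speeds; "joint_torque": joint torques, N m; "eef_pos": TCP position; "tcp_rot": TCP orientation; "ft_force": force on the tool from outside, world axes, zero at the start; "torque": the same for the moment, N m; "opening": finger opening in m; "grasp_force": force on a finger pad.
Only numpy, scipy, OpenCV 4.12 (cv2) and the standard library are available. Lean on these libraries where they do the work, as an engineer would, in place of code of your own. Each camera call takes 0.05 s, during which the arm holds its last target. There are 200 camera calls.

### The job

The square white bottles have been knocked over on the bench: one at a time, longest first, set each in the sloping steel cradle with its base home against the stop, let go and take it anew, and stand it upright, cap up, in any free place in the aluminium lane before fetching the next. The two round bottles must end up standing in the lane as well; keep the robot off the roll of tape and the sanding block.

Things in the scene. Friction and masses are not known exactly. Their poses are not given: they have to be found in the camera images.
- bottle_long: longest of the square-section white plastic bottles, 180 mm long over all: body 144 x 40 x 40 mm, then a round black cap 28 mm in diameter and 36 mm long on the same axis; about 220 g. It starts lying on one of its flat sides on the bench. Origin on the bottle's axis at mid length (90 mm from base and from cap end); its x axis runs along the bottle towards the cap, so x points up when it stands. May be absent.
- bottle_long_base (a point): centre of the base face of that bottle, 90 mm from its origin against its x axis; same axes as the bottle
- bottle_mid: middle of the square-section white plastic bottles, 158 mm long over all: body 122 x 40 x 40 mm, then a round black cap 28 mm in diameter and 36 mm long on the same axis; about 190 g. It starts lying on one of its flat sides on the bench. Origin on the bottle's axis at mid length (79 mm from base and from cap end); its x axis runs along the bottle towards the cap, so x points up when it stands. May be absent.
- bottle_mid_base (a point): centre of the base face of that bottle, 79 mm from its origin against its x axis; same axes as the bottle
- bottle_short: shortest of the square-section white plastic bottles, 136 mm long over all: body 100 x 40 x 40 mm, then a round black cap 28 mm in diameter and 36 mm long on the same axis; about 160 g. It starts lying on one of its flat sides on the bench. Origin on the bottle's axis at mid length (68 mm from base and from cap end); its x axis runs along the bottle towards the cap, so x points up when it stands. May be absent.
- bottle_short_base (a point): centre of the base face of that bottle, 68 mm from its origin against its x axis; same axes as the bottle
- cradle: fixed steel stand, foot 130 x 90 mm, that carries the sloping trough; origin under the middle of the foot, z up; its x axis points level to the side the bottle's cap leans to (roughly towards the robot)
- trough: sloping trough of the cradle, fixed at 45 degrees, for a bottle lying base down against the stop. Origin on the trough floor at the stop; x up the slope (towards where the cap goes), y across, z square out of the floor. Floor 100 mm long along x, 58 mm wide for the first 50 mm, then only 34 mm wide so that fingers can straddle a bottle there; two cheeks 50 mm apart inside run along the first 50 mm and stand 16 mm above the floor; stop plate 58 mm wide and 30 mm high at x = 0
- cradle_seat (a point): where the centre of a bottle's base face lies when it is fully home in the trough: 20 mm above the trough floor, at the stop; same axes as the trough
- lane: fixed aluminium bottle lane on the bench, a shallow tray; origin under its middle at bench level, x along the lane, y across, z up. Inside 386 mm long and 52 mm wide, floor 4 mm above the bench, low lips all round with their top 13 mm above the bench; on the side away from the robot (its -y side) a steel guide bar 8 mm thick runs the whole length, its axis 36 mm from the lane's centre line and 75 mm above the bench, on a post at each end
- round_bottle1: one of the two round amber glass bottles already standing in the lane: 44 mm in diameter, narrowing to a 28 mm neck above 105 mm, 145 mm high, 250 g; origin at the centre of its underside, z up
- round_bottle2: one of the two round amber glass bottles already standing in the lane: 44 mm in diameter, narrowing to a 28 mm neck above 105 mm, 145 mm high, 250 g; origin at the centre of its underside, z up
- tape_roll: bystander: roll of tape lying flat, 90 mm outside diameter, 24 mm high; origin at the centre of its underside
- sanding_block: bystander: cork sanding block 110 x 65 x 33 mm lying flat; origin at the centre of its underside
Not all that is in view belongs to the job. Leave any purple look-alike of the bottle_long alone.

How it is judged:
By the outcome, as a careful person would: the job done as asked, in the order asked, and still so for the second after the job is handed in, with the robot touching nothing.
Of bottle_long, bottle_mid, bottle_short only 2 to 3 are there at a start; the rules pass over those that are not, and their reading is None.
At some moment in a run one of bottle_short may be knocked a few centimetres aside while the robot is not near it.
It also fails if it takes over 210 s, if anything falls off the work surface, if the arm or the gripper's body presses on something with over 40 N, if the wrist force passes 120 N, or if a joint passes its speed limit or range.

## Working session

There is one attempt and no reset: what is moved stays moved. The work goes in short steps, each a Python script; the robot and the scene stay as the last script left them, time stands still between calls to the robot, and variables do not carry over. Pictures are saved under pics/ and viewed, at most 14 in all, crops included, and the job is handed in when it is done.

```bash
ls; mkdir -p pics; python3 - <<'E'
from plant import *
import cv2,numpy as np
print(observe()['time_s'])
for n in ['top','scene']:
    p,d=get_image(n); c=get_calibration(n)
    np.savez('/tmp/%s0.npz'%n,p=p,d=d,K=c['intrinsics'],T=c['world_from_camera'])
    cv2.imwrite('pics/%s0.png'%n,cv2.resize(p[:,:,::-1],(800,600)))
    print(n,c)
E
```

```text
pics
0.0
top {'intrinsics': array([[432.14768155,   0.        , 280.31906163],
       [  0.        , 432.14768155, 214.67849563],
       [  0.        ,   0.        ,   1.        ]]), 'world_from_camera': array([[ 0.01327053, -0.99807989,  0.06050147,  0.41877594],
       [-0.99987493, -0.01376633, -0.00778542,  0.04675041],
       [ 0.00860335, -0.06039059, -0.99813775,  1.2275211 ],
       [ 0.        ,  0.        ,  0.        ,  1.        ]])}
scene {'intrinsics': array([[477.4859195,   0.       , 273.1917016],
       [  0.       , 477.4859195, 210.4041725],
       [  0.       ,   0.       ,   1.       ]]), 'world_from_camera': array([[-0.31675953,  0.67453674, -0.66683101,  1.27430473],
       [ 0.94849896,  0.22795025, -0.21997367,  0.27602662],
       [ 0.00362398, -0.70216727, -0.7120028 ,  0.90092219],
       [ 0.        ,  0.        ,  0.        ,  1.        ]])}
```

View pics/top0.png

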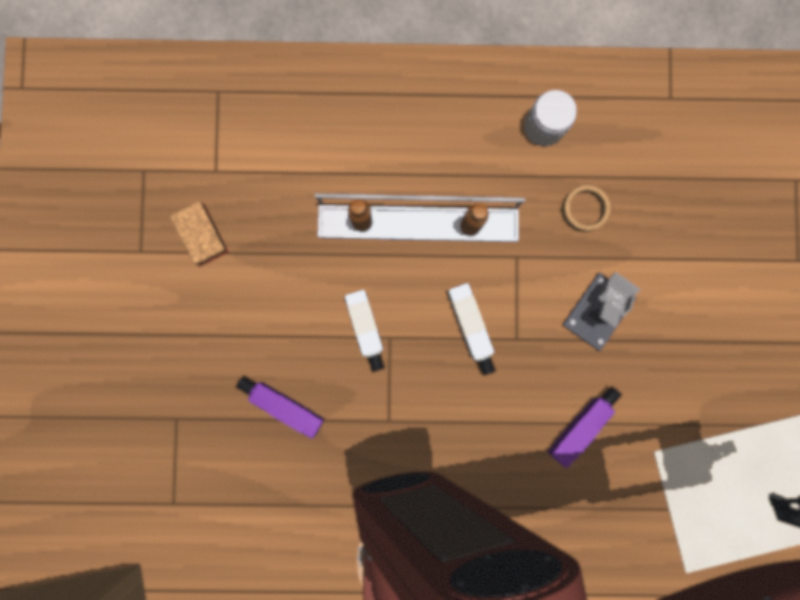

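View pics/scene0.png

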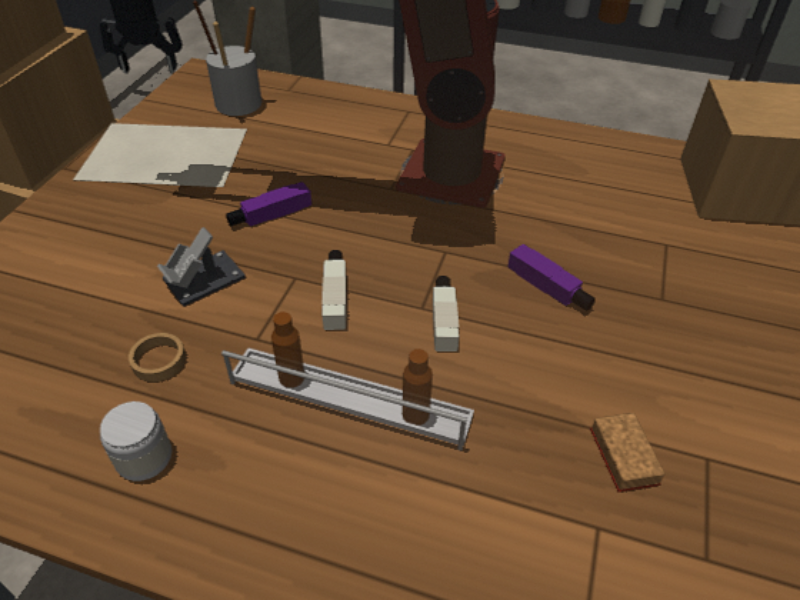

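The top view shows two white bottles: base (459,288) to cap (487,373), and base (356,294) to cap (376,369). The lane is around (318–520, 205–241) with the round bottles at (360,215) and (475,220). The cradle is at (602,308), the tape at (587,208), the block at (198,232), and there are two purple decoys.

```bash
cat > h.py <<'E'
from plant import *
import numpy as np, cv2
from scipy.spatial.transform import Rotation as Rn
def cloud(p,d,K,T):
    v,u=np.mgrid[:420,:560]; c=np.stack([(u-K[0,2])/K[0,0]*d,(v-K[1,2])/K[1,1]*d,d],-1)
    return c@T[:3,:3].T+T[:3,3]
def grab(n):
    c=get_calibration(n); p,d=get_image(n); return p,cloud(p,d,c['intrinsics'],c['world_from_camera']),d>0
def unit(a): a=np.asarray(a,float); return a/np.linalg.norm(a)
def bottles(p,X,ok):
    """white lying bottles: [(base_xy, capdir, length, top z)]"""
    m=ok&(X[...,2]>.028)&(X[...,2]<.055)&(p.min(-1)>120)&(p.max(-1)-p.min(-1).astype(int)<70)
    n,l,st,_=cv2.connectedComponentsWithStats(m.astype(np.uint8))
    out=[]
    for i in range(1,n):
        q=X[l==i]
        (cx,cy),(w,h),a=cv2.minAreaRect((q[:,:2]*1000).astype(np.float32))
        if max(w,h)<70 or max(w,h)>170 or min(w,h)>60 or min(w,h)<25: continue
        a=np.radians(a if w>h else a+90); u=np.array([np.cos(a),np.sin(a)]); c=np.array([cx,cy])/1000; Lb=max(w,h)/1000
        dk=ok&(p.max(-1)<70)&(X[...,2]>.015)&(X[...,2]<.05)&(np.linalg.norm(X[...,:2]-c,axis=-1)<.11)
        if dk.sum() and (np.median(X[dk][:,:2],0)-c)@u<0: u=-u
        out.append((c-u*Lb/2,u,Lb,min(w,h)/1000,np.median(q[:,2]),len(q)))
    return out
E
python3 - <<'E'
from h import *
for n in ['top','scene']:
    f=np.load('/tmp/%s0.npz'%n); X=cloud(f['p'],f['d'],f['K'],f['T']); ok=f['d']>0; p=f['p']
    print(n); [print(*[np.round(t,4) for t in b]) for b in bottles(p,X,ok)]
    am=ok&(p[...,0]>p[...,2]*1.8)&(X[...,2]>.05)&(X[...,2]<.16)&(X[...,0]>.6)&(abs(X[...,1])<.3)
    k,l,st,_=cv2.connectedComponentsWithStats(am.astype(np.uint8))
    for i in range(1,k):
        if st[i,4]>25:
            q=X[l==i]; t=q[q[:,2]>.135]
            print('amber',st[i,4],q.mean(0).round(3),q[:,2].max().round(3),t.mean(0).round(4) if len(t) else '', len(t))
    s=5.6/8
    if n=='top':
        for nm,(u,v) in dict(l1=(319,207),l2=(517,206),l3=(518,239),l4=(319,236),c1=(600,274),c2=(566,322),c3=(600,348),tape=(568,225),postL=(318,196),postR=(523,201)).items(): print(nm,X[int(v*s),int(u*s)].round(4))
    m=ok&(abs(X[...,0]-.57)<.12)&(abs(X[...,1]+.33)<.12)&(X[...,2]>.03)
    q=X[m]; print('cradle pts',len(q),q.min(0).round(3),q.max(0).round(3), q[q[:,2]>q[:,2].max()-.01].mean(0).round(3))
E
```

```text
top
[ 0.533  -0.0728] [-0.9329 -0.3602] 0.1488 0.0411 0.0406 802
[0.5184 0.1275] [-0.9505 -0.3107] 0.1267 0.0404 0.0402 665
amber 226 [0.655 0.115 0.125] 0.154 [0.6608 0.1165 0.1487] 95
amber 231 [ 0.651 -0.094  0.124] 0.156 [ 0.6562 -0.0986  0.1483] 101
l1 [ 0.6945  0.2046 -0.0016]
l2 [ 0.6932 -0.1864  0.0305]
l3 [ 0.6311 -0.1927  0.0134]
l4 [0.6309 0.2013 0.0141]
c1 [ 0.5655 -0.3588  0.0093]
c2 [ 0.4676 -0.2879  0.0173]
c3 [ 0.418  -0.357   0.0118]
tape [ 0.6632 -0.2951  0.0039]
postL [0.6959 0.1976 0.0773]
postR [ 0.6939 -0.191   0.0762]
cradle pts 707 [ 0.458 -0.418  0.03 ] [ 0.662 -0.327  0.109] [ 0.47  -0.343  0.103]
scene
[ 0.5343 -0.0724] [-0.9325 -0.3612] 0.146 0.0392 0.0414 597
[0.5197 0.1284] [-0.9487 -0.316 ] 0.1217 0.0398 0.0415 551
amber 645 [ 0.668 -0.093  0.109] 0.154 [ 0.6616 -0.0968  0.1471] 155
amber 655 [0.674 0.12  0.112] 0.154 [0.6669 0.1183 0.1472] 169
cradle pts 829 [ 0.455 -0.419  0.03 ] [ 0.562 -0.326  0.107] [ 0.473 -0.342  0.102]
```

Long and mid are present. Next is a closer look at the cradle from the wrist.

```bash
python3 - <<'E'
from h import *
o=observe(); c=get_calibration('wrist')['world_from_camera']; R=Rn.from_euler('xyz',o['tcp_rot']).as_matrix()
print(o['eef_pos'],o['tcp_rot'],'cam in tool',(R.T@(c[:3,3]-o['eef_pos'])).round(3),(R.T@c[:3,:3]).round(2).tolist())
off=c[:3,3]-o['eef_pos']
movep([.51,-.37,.36],o['tcp_rot']); 
p,X,ok=grab('wrist'); np.savez('/tmp/w1.npz',p=p,X=X,ok=ok); cv2.imwrite('pics/w1.png',p[:,:,::-1])
print(observe()['time_s'])
E
```

```text
[ 0.19814564 -0.59217152  0.23028188] [-3.13981972e+00 -2.24581092e-04  3.22823822e-01] cam in tool [ 0.074  0.001 -0.141] [[0.0, -0.96, -0.29], [1.0, 0.0, -0.0], [0.0, -0.29, 0.96]]
1.65
```

View pics/w1.png

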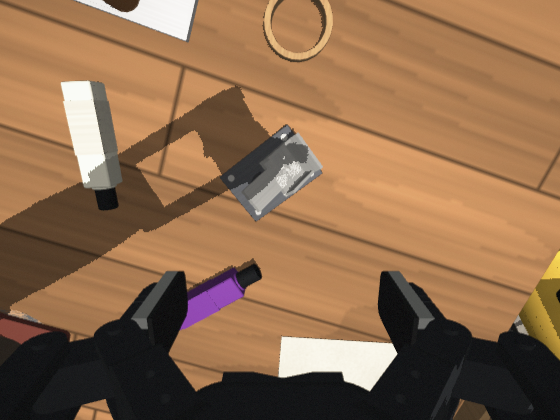

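The wrist view shows the cradle at (275,170), with the foot from about (222,175) to (322,170) and the trough running lower left. The tape and purple bottle are in view too.

```bash
python3 - <<'E'
from h import *
f=np.load('/tmp/w1.npz'); p,X,ok=f['p'],f['X'],f['ok']
crop=p[110:235,205:340,::-1]; cv2.imwrite('pics/w1c.png',cv2.resize(crop,None,fx=4.4,fy=4.4,interpolation=cv2.INTER_CUBIC))
P=[]
g=np.load('/tmp/scene0.npz'); Xs=cloud(g['p'],g['d'],g['K'],g['T']); 
t=np.load('/tmp/top0.npz'); Xt=cloud(t['p'],t['d'],t['K'],t['T'])
for nm,A,o,sd in [('w',X,ok,1),('scene',Xs,g['d']>0,3),('top',Xt,t['d']>0,3)]:
    m=o&(abs(A[...,0]-.5)<.1)&(abs(A[...,1]+.365)<.08)&(A[...,2]>.005)
    q=A[m]; lo=q[(q[:,2]<.02)]
    r=cv2.minAreaRect((q[:,:2]*1000).astype(np.float32)); print(nm,len(q),'rect',r)
    hi=q[q[:,2]>.028]
    # RANSAC planes with ~45deg tilt
    rng=np.random.default_rng(0); best=(0,)
    for _ in range(3000):
        a=hi[rng.choice(len(hi),3,False)]; n=np.cross(a[1]-a[0],a[2]-a[0]); 
        if np.linalg.norm(n)<1e-6: continue
        n=n/np.linalg.norm(n); n*=np.sign(n[2])
        if abs(n[2]-.707)>.06: continue
        c=(abs((hi-a[0])@n)<.003).sum()
        if c>best[0]: best=(c,n,a[0])
    if best[0]:
        c,n,a=best; I=abs((hi-a)@n)<.003; b=hi[I]; n2=np.linalg.svd(b-b.mean(0))[2][2]; n2*=np.sign(n2[2])
        print(' plane',c,len(hi),n2.round(3),'mean',b.mean(0).round(4),'z',b[:,2].min().round(3),b[:,2].max().round(3))
E
```

```text
w 48405 rect ((501.02606201171875, -363.9156494140625), (100.28455352783203, 158.32212829589844), 53.067108154296875)
 plane 16408 46254 [-0.738 -0.232  0.633] mean [ 0.5191 -0.3679  0.4388] z 0.421 0.454
scene 1721 rect ((500.63079833984375, -364.1737976074219), (195.6748046875, 158.19699096679688), 0.13619373738765717)
 plane 371 834 [ 0.58  -0.398  0.711] mean [ 0.4985 -0.3623  0.07  ] z 0.032 0.107
top 1671 rect ((500.155029296875, -364.4693908691406), (199.1708526611328, 159.43048095703125), 0.3109285831451416)
 plane 349 707 [ 0.588 -0.37   0.719] mean [ 0.5001 -0.3645  0.0677] z 0.032 0.107
```

View pics/w1c.png

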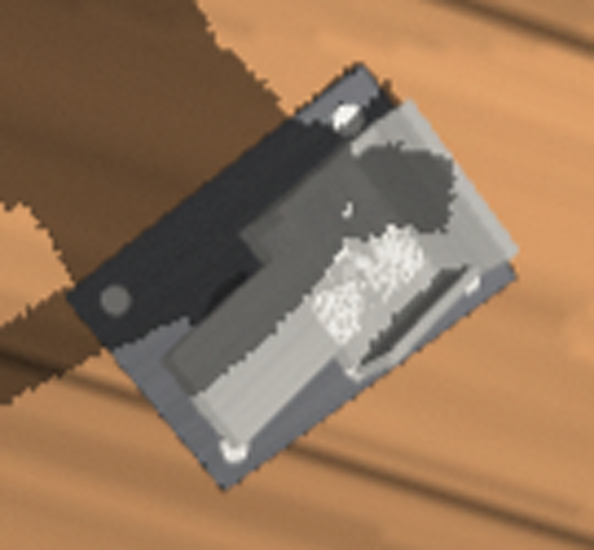

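```bash
python3 - <<'E'
from h import *
f=np.load('/tmp/w1.npz'); p,X,ok=f['p'],f['X'],f['ok']
m=ok&(abs(X[...,0]-.5)<.12)&(abs(X[...,1]+.365)<.1)&(X[...,2]>.004)&(X[...,2]<.12); q=X[m]
r=cv2.minAreaRect((q[:,:2]*1000).astype(np.float32)); print('foot',len(q),r)
hi=q[q[:,2]>.028]; n=unit([.584,-.384,.715]); c=np.array([.4995,-.3635,.069])
for _ in range(8): I=abs((hi-c)@n)<.0025; b=hi[I]; c=b.mean(0); n=np.linalg.svd(b-c)[2][2]; n*=np.sign(n[2])
print('plane',len(b),n,c)
for nm,(u,v) in dict(topL=(170,358),topR=(232,446),footA=(70,300),footB=(222,488),footC=(360,65)).items(): 
    P=X[int(110+v/4.4),int(205+u/4.4)]; print(nm,P.round(4))
h=-unit([n[0],n[1],0]); n=unit(-h+[0,0,1]); x=unit(h+[0,0,1]); y=np.cross(n,x)
for nm,A in [('w',hi)]:
    L=np.c_[(A-c)@x,(A-c)@y,(A-c)@n]
    fl=L[abs(L[:,2])<.003]
    for lo in np.arange(-.07,.07,.01):
        s=fl[(fl[:,0]>=lo)&(fl[:,0]<lo+.01)]
        if len(s): print(round(lo,3),len(s),s[:,1].min().round(4),s[:,1].max().round(4))
    print('x max',np.percentile(fl[:,0],[0,1,99,100]))
    st=L[(L[:,2]>.008)&(L[:,0]<-.02)]; print('above floor',len(st),np.percentile(st,[0,5,50,95,100],axis=0).round(4).tolist())
    ck=L[(L[:,2]>.006)&(L[:,0]>-.04)]; print('cheek',len(ck)); [print(np.percentile(k,[0,50,100],axis=0).round(4).tolist()) for k in (ck[ck[:,1]>0],ck[ck[:,1]<0]) if len(k)]
print('h',h)
E
```

```text
foot 5167 ((491.240966796875, -360.0935363769531), (90.19673156738281, 135.49012756347656), 55.51622009277344)
plane 1938 [ 0.58077764 -0.39953288  0.70927485] [ 0.49803259 -0.3647026   0.06685389]
topL [ 0.4756 -0.3304  0.101 ]
topR [ 0.4558 -0.3547  0.0995]
footA [ 0.4598 -0.2872  0.0081]
footB [ 0.4127 -0.3574  0.0091]
footC [ 0.5666 -0.3572  0.0032]
-0.06 1 -0.029 -0.029
-0.05 206 -0.0291 0.0252
-0.04 190 -0.0291 0.0249
-0.03 198 -0.0229 0.0251
-0.02 209 -0.0292 0.025
-0.01 215 -0.0291 0.0252
0.0 196 -0.029 0.0283
0.01 157 -0.017 0.0166
0.02 169 -0.0171 0.0167
0.03 167 -0.0173 0.0166
0.04 185 -0.0169 0.0165
0.05 65 -0.0167 0.0168
x max [-0.05155443 -0.04864258  0.05181719  0.05315132]
above floor 706 [[-0.0555, -0.0291, 0.008], [-0.0528, -0.028, 0.0095], [-0.0483, -0.0002, 0.0202], [-0.0281, 0.0269, 0.0303], [-0.0203, 0.0288, 0.0311]]
cheek 231
[[-0.0394, 0.0243, 0.0062], [-0.0165, 0.0258, 0.0155], [0.0028, 0.0288, 0.0173]]
[[-0.0399, -0.0292, 0.0063], [-0.0153, -0.0274, 0.0156], [0.0026, -0.0251, 0.0176]]
h [-0.82387749  0.56676793 -0.        ]
```

```bash
cat >> h.py <<'E'
# cradle (measured)
hC=np.array([-.82388,.56677,0]); zC=unit(-hC+[0,0,1]); xC=unit(hC+[0,0,1])
seat=np.array([.49803,-.36470,.06685])-.0478*xC+.020*zC
Z=np.array([0,0,1.])
def pose(base,u,up,phi,s,off,sg=1):
    """TCP pose gripping s from base; up = bottle-side normal facing the gripper; tool leans phi towards the cap"""
    d=-(np.cos(phi)*up+np.sin(phi)*u); y=sg*np.cross(up,u)
    R=np.c_[np.cross(y,d),y,d]
    return base+s*u+off*up+.019*d, Rn.from_matrix(R).as_euler('xyz')
E
python3 - <<'E'
from h import *
S=.078;off=.004
u=np.array([-.9325,-.361,0])
b=np.array([.5337,-.0726,.02])
u2=np.array([-.9495,-.3135,0]);b2=np.array([.519,.128,.02])
for ph in (15,20,25):
  p=np.radians(ph)
  for nm,B,U,up in [('pick',b,u,Z),('pickup',b+.12*Z,u,Z),('cr',seat,xC,zC),('cr+',seat+.05*xC+.08*zC,xC,zC)]+[('lane%.2f'%y,np.array([.662,y,.004+dz]),Z,np.array([-1,0,0])) for y in (.055,-.035) for dz in (0,.1)]+[('p2',b2,u2,Z)]:
    for sg in (1,-1):
        P,r=pose(B,U,up,p,S,off,sg); q=inverse_kinematics(P,r); print(ph,nm,sg,None if q is None else np.round(q,2))
E
```

```text
15 pick 1 [-0.52  0.04  2.24  0.31  0.72  0.46]
15 pick -1 [-0.52  0.04  2.24  0.31  0.72 -2.68]
15 pickup 1 [-0.52 -0.2   2.18  0.24  1.01  0.57]
15 pickup -1 [-0.52 -0.2   2.18  0.24  1.01 -2.57]
15 cr 1 [-0.73  0.72  1.21 -0.06  1.73  1.45]
15 cr -1 [-0.73  0.72  1.21 -0.06  1.73 -1.69]
15 cr+ 1 [-0.73  0.69  1.08 -0.06  1.89  1.44]
15 cr+ -1 [-0.73  0.69  1.08 -0.06  1.89 -1.7 ]
15 lane0.06 1 [-0.07  0.43  2.29  3.06  0.89  1.61]
15 lane0.06 -1 [-0.07  0.43  2.29  3.06  0.89 -1.54]
15 lane0.06 1 [-0.07  0.1   2.35  3.03  0.63  1.64]
15 lane0.06 -1 [-0.07  0.1   2.35  3.03  0.63 -1.5 ]
15 lane-0.04 1 [-0.32  0.43  2.29  2.75  0.92  1.73]
15 lane-0.04 -1 [-0.32  0.43  2.29  2.75  0.92 -1.41]
15 lane-0.04 1 [-0.32  0.1   2.36  2.63  0.68  1.9 ]
15 lane-0.04 -1 [-0.32  0.1   2.36  2.63  0.68 -1.25]
15 p2 1 [-0.   -0.04  2.31  0.14  0.62  1.15]
15 p2 -1 [-0.   -0.04  2.31  0.14  0.62 -2.  ]
20 pick 1 [-0.57  0.01  2.29  0.45  0.69  0.3 ]
20 pick -1 None
20 pickup 1 [-0.57 -0.25  2.24  0.34  0.97  0.46]
20 pickup -1 None
20 cr 1 [-0.73  0.65  1.29 -0.05  1.63  1.45]
20 cr -1 [-0.73  0.
[... 776 characters left out ...]
r 1 [-0.74  0.59  1.37 -0.05  1.53  1.45]
25 cr -1 [-0.74  0.59  1.37 -0.05  1.53 -1.7 ]
25 cr+ 1 [-0.73  0.55  1.24 -0.04  1.7   1.44]
25 cr+ -1 [-0.73  0.55  1.24 -0.04  1.7  -1.7 ]
25 lane0.06 1 [-0.06  0.29  2.28  3.03  0.57  1.63]
25 lane0.06 -1 [-0.06  0.29  2.28  3.03  0.57 -1.51]
25 lane0.06 1 [-0.06 -0.    2.31  2.95  0.31  1.73]
25 lane0.06 -1 [-0.06 -0.    2.31  2.95  0.31 -1.41]
25 lane-0.04 1 [-0.31  0.29  2.29  2.65  0.61  1.86]
25 lane-0.04 -1 [-0.31  0.29  2.29  2.65  0.61 -1.29]
25 lane-0.04 1 [-0.31 -0.01  2.32  2.35  0.39  2.19]
25 lane-0.04 -1 [-0.31 -0.01  2.32  2.35  0.39 -0.95]
25 p2 1 [-0.05 -0.13  2.44  0.37  0.44  0.9 ]
25 p2 -1 [-0.05 -0.13  2.44  0.37  0.44 -2.25]
```

```bash
cat >> h.py <<'E'
S=.078
def state(t): o=observe(); print(t,'t',round(o['time_s'],1),'open',round(o['opening'],4),'grip',round(o['grasp_force'],1),'F',np.round(o['ft_force'],1),'tcp',np.round(o['eef_pos'],4))
def pick_and_cradle(base,u,phi=np.radians(15),off=.004):
    gripper_to(.07)
    P,r=pose(base,u,Z,phi,S,off); d=Rn.from_euler('xyz',r).as_matrix()[:,2]
    movep(P-.13*d,r); move_l(P,.12,max_force=12); state('at bottle')
    gripper_to(.02,50); state('gripped'); move_l(np.array(observe()['eef_pos'])+[0,0,.15],.2); state('lifted')
    if observe()['opening']<.03: raise SystemExit('no bottle')
    Q=lambda a,b: pose(seat+a*xC+b*zC,xC,zC,phi,S,off)
    movep(*Q(.05,.09)); move_l(Q(.02,.003)[0],.12,max_force=12); state('over trough')
    print('contact',move_l(Q(-.008,.003)[0],.03,max_force=6)); state('home')
    print('along x short of seat by',(observe()['eef_pos']-Q(0,.003)[0])@xC)
    gripper_to(.062); hold(.5); R=Rn.from_euler('xyz',observe()['tcp_rot']).as_matrix()
    move_l(np.array(observe()['eef_pos'])-.1*R[:,2],.15); state('let go')
E
python3 - <<'E'
from h import *
pick_and_cradle(np.array([.5328,-.0731,.02]),np.array([-.9327,-.3607,0]))
for n in ['wrist','scene']:
    p,X,ok=grab(n); np.savez('/tmp/%s2.npz'%n,p=p,X=X,ok=ok); cv2.imwrite('pics/%s2.png'%n,p[:,:,::-1])
cv2.imwrite('pics/both2.png',np.hstack([cv2.resize(cv2.imread('pics/%s2.png'%n),(400,300)) for n in ['wrist','scene']]))
E
```

```text
at bottle t 4.5 open 0.0699 grip 0.0 F [-0.2 -1.1 -0.1] tcp [ 0.4651 -0.0998  0.0062]
gripped t 4.9 open 0.0395 grip 52.0 F [-2.6 -1.2  5.6] tcp [ 0.4652 -0.0998  0.0064]
lifted t 5.8 open 0.0394 grip 51.1 F [ 0.2  0.3 -3.2] tcp [ 0.4641 -0.0993  0.1548]
over trough t 7.8 open 0.0396 grip 51.1 F [ 0.   0.  -2.5] tcp [ 0.4773 -0.3504  0.1061]
contact True
home t 8.5 open 0.0394 grip 51.6 F [-1.   1.3  3.5] tcp [ 0.4875 -0.3576  0.0903]
along x short of seat by 0.00032024560819213563
let go t 10.1 open 0.062 grip 0.0 F [ 0.6  0.7 -0.1] tcp [ 0.5283 -0.3853  0.1751]
```

View pics/both2.png

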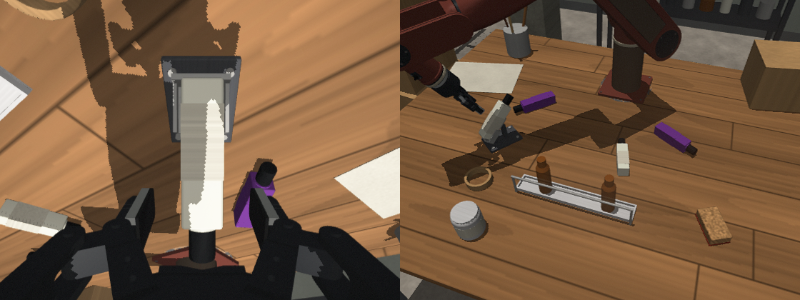

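The picture shows the long bottle lying in the trough, cap up and towards the robot. I'll check the seating numerically, and get the lane centre line from the stored clouds and the wrist view.

```bash
python3 - <<'E'
from h import *
for n in ['wrist','scene']:
    f=np.load('/tmp/%s2.npz'%n); p,X,ok=f['p'],f['X'],f['ok']
    yC=np.cross(zC,xC); L=np.stack([(X-seat)@a for a in (xC,yC,zC)],-1)
    m=ok&(L[...,0]>.06)&(L[...,0]<.25)&(abs(L[...,1])<.03)&(abs(L[...,2])<.035); q=L[m]; pp=p[m]
    body=q[(pp.min(-1)>60)]; cap=q[pp.max(-1)<50]
    print(n,'body x end',np.percentile(body[:,0],98).round(4),'top n',np.percentile(body[:,2],[50,95]).round(4),'y',np.percentile(body[:,1],[2,98]).round(4),'cap end',np.percentile(cap[:,0],98).round(4) if len(cap) else None)
for n in ['top','scene']:
    f=np.load('/tmp/%s0.npz'%n); X=cloud(f['p'],f['d'],f['K'],f['T']); q=X[(f['d']>0)&(abs(X[...,1])<.3)&(X[...,0]>.6)&(X[...,0]<.72)&(X[...,2]<.09)]
    for y in (-.14,-.03,.0,.06,.15):
        k=q[abs(q[:,1]-y)<.012]; lip=k[(k[:,2]>.0095)&(k[:,2]<.016)]; bar=k[k[:,2]>.07]
        print(n,y,'lip x',np.percentile(lip[:,0],[2,25,50,75,98]).round(4),'bar',bar[:,0].mean().round(4),'front lip',lip[lip[:,0]<.65][:,0].mean().round(4))
    print('y ends',np.percentile(q[q[:,2]>.06][:,1],[.2,99.8]))
up=np.array([-1,0,0]);ph=np.radians(20)
for off in (.004,):
  for x in (.5,.55,.662):
    for dz in (.03,.15,.2): 
      P,r=pose(np.array([x,.055,.004+dz]),Z,up,ph,S,off,1); q=inverse_kinematics(P,r); print(x,dz,None if q is None else np.round(q,2))
E
```

```text
wrist body x end 0.1441 top n [0.0201 0.0212] y [-0.0178  0.0207] cap end 0.1784
scene body x end 0.1465 top n [0.0171 0.0236] y [-0.024   0.0175] cap end 0.1821
top -0.14 lip x [0.6292 0.631  0.6481 0.6874 0.6912] bar 0.6951 front lip 0.6325
top -0.03 lip x [0.6292 0.6317 0.6467 0.6879 0.6906] bar 0.6964 front lip 0.6319
top 0.0 lip x [0.6308 0.6321 0.6848 0.6892 0.692 ] bar 0.6959 front lip 0.6324
top 0.06 lip x [0.6299 0.6329 0.6537 0.6878 0.691 ] bar 0.6967 front lip 0.6322
top 0.15 lip x [0.6315 0.6347 0.6351 0.6896 0.6925] bar 0.6962 front lip 0.6335
y ends [-0.19334082  0.20056222]
scene -0.14 lip x [0.6286 0.645  0.6882 0.6899 0.6918] bar 0.697 front lip 0.6317
scene -0.03 lip x [0.6284 0.633  0.679  0.6903 0.6922] bar 0.6978 front lip 0.6324
scene 0.0 lip x [0.6296 0.6331 0.686  0.6899 0.6923] bar 0.6979 front lip 0.6326
scene 0.06 lip x [0.6294 0.6335 0.6619 0.6904 0.6923] bar 0.6981 front lip 0.6331
scene 0.15 lip x [0.6304 0.6343 0.6645 0.6896 0.6922] bar 0.6939 front lip 0.6339
y ends [-0.19164241  0.20237228]
0.5 0.03 None
0.5 0.15 None
0.5 0.2 None
0.55 0.03 None
0.55 0.15 None
0.55 0.2 None
0.662 0.03 [-0.07  0.26  2.31  3.04  0.65  1.63]
0.662 0.15 [-0.07 -0.1   2.34  2.95  0.33  1.73]
0.662 0.2 None
```

```bash
cat >> h.py <<'E'
def fk(q,k):
    e=lambda a,t: Rn.from_euler(a,t).as_matrix()
    A=e('z',q[0]);B=A@e('y',q[1]);C=B@e('y',q[2]);D=C@e('z',q[3])@e('y',q[4]);E=D@e('z',q[5])
    w=np.array([0,0,k[0]])+A@[k[1],0,0]+B@[k[2],0,k[3]]+C@[k[4],0,k[5]]
    return w+D@[0,0,k[6]],E,w
def inlane(b,L,ph=np.radians(20),off=.004): return pose(np.array(b),Z,np.array([-1.,0,0]),ph,S,off,1)
E
python3 - <<'E'
from h import *
from scipy.optimize import least_squares
ph=np.radians(20); D=[]
for x in (.35,.5,.6):
  for y in (-.4,0,.2):
    for r in ([np.pi,0,.3],[2.8,.3,0],[np.pi,-.4,1.]):
      q=inverse_kinematics([x,y,.25],r)
      if q is not None: D.append((np.array(q),np.array([x,y,.25]),Rn.from_euler('xyz',r).as_matrix()))
# tool z-roll offset
res=lambda k: np.concatenate([fk(q,k)[0]-p for q,p,R in D])
s=least_squares(res,[.3,.05,0,.4,0,.4,.2]); k=s.x; print(len(D),k.round(4),abs(s.fun).max())
off=[Rn.from_matrix(fk(q,k)[1].T@R).as_rotvec().round(3).tolist() for q,p,R in D[:3]]; print(off)
np.save('/tmp/k.npy',k)
ro=Rn.from_rotvec(off[0]).as_matrix()
P0,r0=pose(seat+0*xC,xC,zC,ph,S,.004)
# bottle points in tool frame
R0=Rn.from_euler('xyz',r0).as_matrix(); bp=[R0.T@(seat+a*xC-P0) for a in (0,.18)]
for z in (.1,.18,.22):
  for y,dz in ((.048,.15),(-.028,.15)):
    qa=inverse_kinematics(P0+[0,0,z],r0); P1,r1=inlane([.661,y,.004+dz],.18); qb=inverse_kinematics(P1,r1)
    if qa is None or qb is None: print(z,y,'None');continue
    print('z',z,'y',y)
    for t in np.linspace(0,1,9):
        q=np.array(qa)*(1-t)+np.array(qb)*t; p,E,w=fk(q,k); E=E@ro
        print(round(t,2),'tcp',p.round(3),'base',(p+E@bp[0]).round(3),'cap',(p+E@bp[1]).round(3),'wrist',w.round(3))
E
```

```text
27 [ 3.137e-01 -4.100e-03 -1.000e-04  4.137e-01  4.850e-02  5.518e-01
  3.422e-01] 0.08122950046710814
[[-0.0, 0.0, 1.571], [-0.0, 0.0, 1.571], [-0.0, -0.0, 1.571]]
z 0.1 y 0.048
0.0 tcp [ 0.434 -0.415  0.188] base [ 0.483 -0.45   0.147] cap [ 0.379 -0.377  0.274] wrist [ 0.553 -0.497  0.498]
0.12 tcp [ 0.545 -0.283  0.175] base [ 0.603 -0.315  0.145] cap [ 0.467 -0.255  0.247] wrist [ 0.559 -0.427  0.485]
0.25 tcp [ 0.64  -0.158  0.205] base [ 0.7   -0.193  0.183] cap [ 0.55  -0.131  0.262] wrist [ 0.556 -0.357  0.471]
0.38 tcp [ 0.712 -0.062  0.263] base [ 0.768 -0.104  0.242] cap [ 0.62  -0.028  0.311] wrist [ 0.543 -0.29   0.454]
0.5 tcp [ 0.759 -0.008  0.323] base [ 0.806 -0.056  0.294] cap [0.672 0.035 0.372] wrist [ 0.521 -0.226  0.436]
0.62 tcp [0.78  0.006 0.36 ] base [ 0.814 -0.043  0.318] cap [0.704 0.054 0.422] wrist [ 0.49  -0.167  0.416]
0.75 tcp [ 0.774 -0.007  0.357] base [ 0.793 -0.048  0.3  ] cap [0.716 0.037 0.438] wrist [ 0.451 -0.114  0.394]
0.88 tcp [ 0.74  -0.026  0.31 ] base [ 0.743 -0.049  0.241] cap [0.703 0.002 0.409] wrist [ 0.406 -0.068  0.37 ]
1.0 tcp [ 
[... 4644 characters left out ...]
1  0.556]
0.38 tcp [ 0.665 -0.123  0.293] base [ 0.718 -0.166  0.268] cap [ 0.579 -0.087  0.351] wrist [ 0.527 -0.337  0.522]
0.5 tcp [ 0.713 -0.067  0.326] base [ 0.757 -0.115  0.294] cap [ 0.632 -0.024  0.386] wrist [ 0.504 -0.285  0.488]
0.62 tcp [ 0.74  -0.047  0.349] base [ 0.771 -0.095  0.304] cap [ 0.67 -0.    0.42] wrist [ 0.473 -0.234  0.453]
0.75 tcp [ 0.743 -0.056  0.345] base [ 0.759 -0.096  0.286] cap [ 0.69  -0.015  0.431] wrist [ 0.435 -0.186  0.417]
0.88 tcp [ 0.718 -0.081  0.304] base [ 0.718 -0.104  0.235] cap [ 0.684 -0.056  0.405] wrist [ 0.39  -0.143  0.381]
1.0 tcp [ 0.661 -0.104  0.228] base [ 0.647 -0.104  0.156] cap [ 0.647 -0.104  0.336] wrist [ 0.339 -0.104  0.345]
```

```bash
cat >> h.py <<'E'
def tool(): return np.array(observe()['eef_pos']),Rn.from_euler('xyz',observe()['tcp_rot']).as_matrix()
def cradle_to_lane(y,x=.661,phi=np.radians(20),off=.004):
    gripper_to(.062); P,r=pose(seat,xC,zC,phi,S,off); d=Rn.from_euler('xyz',r).as_matrix()[:,2]
    movep(P-.1*d,r); move_l(P,.12,max_force=12); gripper_to(.02,50); state('regrasped')
    if observe()['opening']<.03: raise SystemExit('no bottle')
    move_l(P+[0,0,.18],.2); state('lifted')
    Q=lambda z: inlane([x,y,z],0,phi,off)
    movep(*Q(.154)); state('over lane')
    print('early contact',move_l(Q(.012)[0],.12,max_force=10)); print('contact',move_l(Q(-.002)[0],.02,max_force=5)); state('down')
E
python3 - <<'E'
from h import *
cradle_to_lane(.048)
p,X,ok=grab('scene'); cv2.imwrite('pics/s3.png',cv2.resize(p[150:360,60:480,::-1],(800,400)))
P,R=tool(); r=observe()['tcp_rot']
for a in (.04,.05,.06,.08): print(a,[ (inverse_kinematics(P-a*R[:,2]+[0,0,z],r) is not None) for z in (0,.05,.1,.15)])
E
```

```text
regrasped t 12.0 open 0.0394 grip 51.7 F [ 1.6 -2.1  4.3] tcp [ 0.4886 -0.3583  0.0891]
lifted t 13.1 open 0.0397 grip 51.2 F [-1.   0.6 -3. ] tcp [ 0.4872 -0.3571  0.266 ]
over lane t 15.6 open 0.0396 grip 51.3 F [-0.2 -0.5 -3.1] tcp [0.6755 0.0478 0.2264]
early contact False
contact True
down t 17.4 open 0.0396 grip 51.3 F [ 2.2 -0.7  2.1] tcp [0.6753 0.048  0.0749]
0.04 [True, True, True, True]
0.05 [True, True, True, True]
0.06 [True, True, True, True]
0.08 [True, True, True, True]
```

View pics/s3.png

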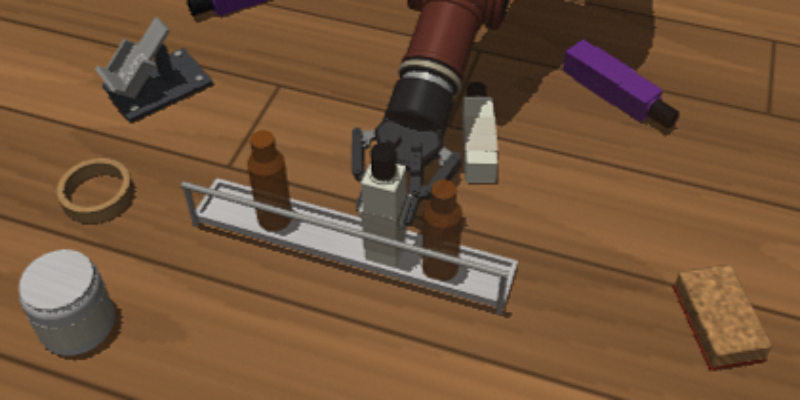

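The long bottle is upright in the lane at (385,215), between the amber bottles. I'll release, back off and measure the mid bottle again.

```bash
cat >> h.py <<'E'
def release_lane():
    gripper_to(.053); hold(.3); P,R=tool(); move_l(P-.075*R[:,2],.1); P,R=tool(); move_l(P+[0,0,.14],.2); state('released')
E
python3 - <<'E'
from h import *
release_lane()
for n in ['top','scene']:
    p,X,ok=grab(n); cv2.imwrite('pics/%s4.png'%n,p[:,:,::-1])
    [print(n,*[np.round(t,4) for t in b]) for b in bottles(p,X,ok)]
cv2.imwrite('pics/both4.png',np.hstack([cv2.resize(cv2.imread('pics/%s4.png'%n),(400,300)) for n in ['top','scene']]))
E
```

```text
released t 19.8 open 0.0532 grip 0.0 F [ 0.1 -0.8  0.1] tcp [0.6036 0.048  0.2383]
top [0.5167 0.1277] [-0.9675 -0.2528] 0.118 0.0361 0.0407 348
```

View pics/both4.png

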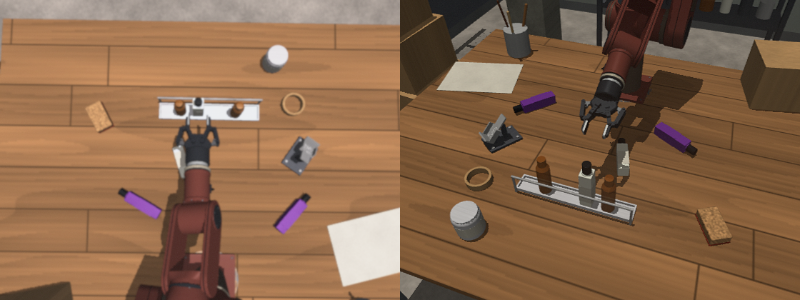

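```bash
python3 - <<'E'
from h import *
P,R=tool()
try: move_l(P+[0,0,.04],.2)
except Unreachable: print('no higher')
P,r=pose(seat,xC,zC,np.radians(15),S,.004); movep(P+[0,0,.18],r); state('away')
p,X,ok=grab('top'); cv2.imwrite('pics/t5.png',p[:,:,::-1])
B=bottles(p,X,ok); [print(*[np.round(t,4) for t in b]) for b in B]
b=[b for b in B if b[2]<.135][0]; u=np.r_[b[1],0]; base=np.r_[b[0]+b[1]*(b[2]-.122)/2,.02]
print(base,u, 'moved' if np.linalg.norm(base[:2]-[.517,.127])>.008 else '')
pick_and_cradle(base,u)
p,X,ok=grab('wrist'); yC=np.cross(zC,xC); L=np.stack([(X-seat)@a for a in (xC,yC,zC)],-1)
m=ok&(L[...,0]>.06)&(L[...,0]<.25)&(abs(L[...,1])<.03)&(abs(L[...,2])<.035); q=L[m]; pp=p[m]
body=q[pp.min(-1)>60]; cap=q[pp.max(-1)<50]
print('body end',np.percentile(body[:,0],98),'n',np.median(body[:,2]),'y',np.percentile(body[:,1],[2,98]),'cap',np.percentile(cap[:,0],98) if len(cap) else 0)
E
```

```text
no higher
away t 22.2 open 0.0527 grip 0.0 F [ 0.8 -0.5 -0.5] tcp [ 0.4869 -0.3561  0.2685]
[0.5184 0.1276] [-0.9506 -0.3105] 0.1275 0.0408 0.0404 667
[0.51580044 0.12674172 0.02      ] [-0.95056442 -0.31052743  0.        ] 
at bottle t 25.6 open 0.07 grip 0.0 F [-0.5  1.   0.4] tcp [0.4468 0.104  0.0061]
gripped t 26.0 open 0.0396 grip 51.5 F [-2.7 -1.2  6.4] tcp [0.4469 0.1041 0.0064]
lifted t 26.9 open 0.0395 grip 50.7 F [-0.3 -0.7 -2.6] tcp [0.4457 0.104  0.1548]
over trough t 29.6 open 0.0395 grip 50.8 F [-1.4 -0.4 -1.9] tcp [ 0.4772 -0.3503  0.1058]
contact True
home t 30.2 open 0.0392 grip 51.2 F [-1.3  1.2  2.4] tcp [ 0.4861 -0.3565  0.092 ]
along x short of seat by 0.002685854600431925
let go t 31.9 open 0.062 grip 0.0 F [ 0.3  0.6 -0.8] tcp [ 0.5269 -0.3844  0.1769]
body end 0.12344925379056575 n 0.020013769624663703 y [-0.01778036  0.02080002] cap 0.15608820279761307
```

```bash
python3 - <<'E'
from h import *
phi=np.radians(20);off=.004
P,r=pose(seat,xC,zC,phi,S,off); d=Rn.from_euler('xyz',r).as_matrix()[:,2]
movep(P-.1*d,r); move_l(P,.12); gripper_to(.02,50)
a,_=tool(); print(move_l(a-.008*xC,.02,max_force=6)); b,_=tool(); print('gap',(a-b)@xC)
gripper_to(.062); hold(.3)
cradle_to_lane(-.028)
p,X,ok=grab('scene'); cv2.imwrite('pics/s6.png',cv2.resize(p[150:360,60:480,::-1],(800,400)))
E
```

```text
True
gap -6.682390806834486e-06
regrasped t 36.3 open 0.0391 grip 51.7 F [ 1.4 -1.1  3.5] tcp [ 0.4886 -0.3583  0.0891]
lifted t 37.4 open 0.0395 grip 51.0 F [ 0.2 -0.6 -2.9] tcp [ 0.4873 -0.3571  0.266 ]
over lane t 39.5 open 0.0393 grip 51.1 F [ 0.4 -0.8 -2.2] tcp [ 0.6755 -0.0283  0.2264]
early contact False
contact True
down t 41.3 open 0.0395 grip 51.2 F [1.1 0.1 2.1] tcp [ 0.6753 -0.0281  0.0749]
```

View pics/s6.png

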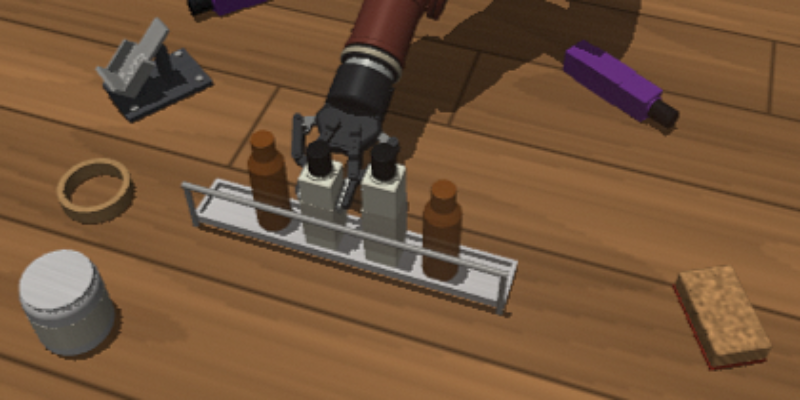

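The mid bottle was fully home (zero gap) and is now upright at (322,200) beside the long one at (385,210).

```bash
python3 - <<'E'
from h import *
release_lane(); hold(.5)
p,X,ok=grab('scene'); cv2.imwrite('pics/s7.png',cv2.resize(p[:,:,::-1],(800,600)))
E
```

```text
released t 43.8 open 0.0528 grip 0.0 F [-0.9  0.5  0.1] tcp [ 0.6038 -0.0279  0.2387]
```

View pics/s7.png

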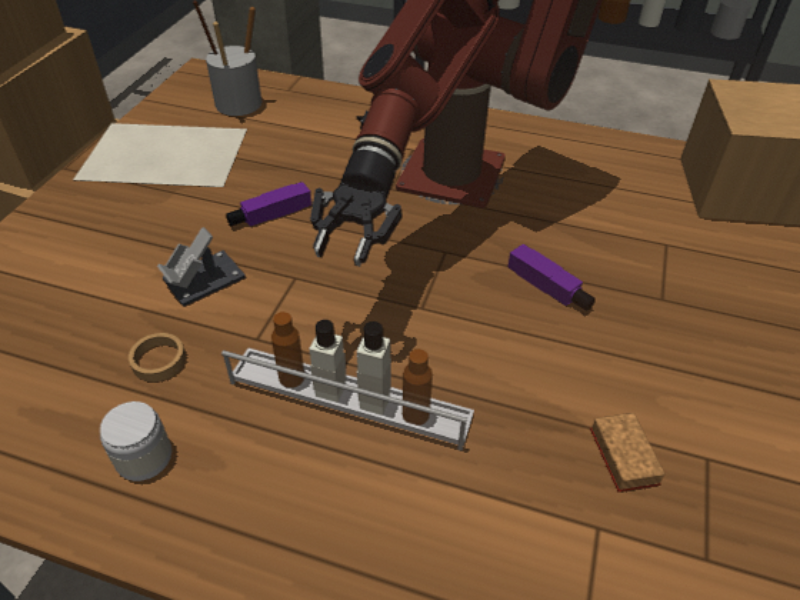

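All four bottles stand in the lane at about (287,350), (325,360), (373,368) and (417,388). No third white bottle is in view and the gripper is clear.

```bash
python3 -c "
from plant import *
print(job_done())"
```

```text
the job is handed in; nothing more can be done
None
```

I set the long and then the mid bottle home in the cradle, took each anew and stood it cap up in the lane between the two round bottles; there was no short bottle, and the job was handed in after about 44 s of robot time.

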